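Fit the pressure nut on the nut sheller

ROBOT

A 7-joint arm with a two-finger parallel gripper is mounted at the origin on the work surface. World frame = base frame: x ahead of the robot, y to its left, z up, the work surface at z = 0. Lengths are in m, angles in rad, forces in N, time in s.
With the tool pointing down it reaches from about 0.425 to 0.925 m from the base axis. Payload 6.8 kg.
Tool frame: the origin (TCP) lies between the finger pads; the fingertips stand 17 mm ahead of it and the grasp point (between the pads) lies 2 mm behind it; z points along the fingers, x is the direction in which the jaws open and shut, and the axes are right-handed (so a half turn about z gives the same grasp; the last joint's range is limited). The gripper opens to 85 mm and grips with 20 to 120 N. Pads are 22 mm wide; open, the fingers measure 114 mm over their backs; the gripper's body (76 mm by 85 mm) begins 54 mm behind the grasp point. The pads swing forward as they close: fully open they stand 13 mm farther back than shut.
Start: joints at [1.121, 0.477, 0.022, 1.555, -0.011, 1.109, -0.083], TCP at [0.226, -0.636, 0.248] pointing down, gripper open.
Joint ranges: [-2.96, 2.96], [-0.34, 2.1], [-1.41, 1.46], [0.24, 2.44], [-1.37, 4.51], [0.17, 1.92], [-2.96, 2.96]. Speed limits (rad/s): [2.39, 2.39, 3.14, 3.14, 3.14, 3.14, 3.14].

INTERFACE

Orientations are given as a unit quaternion [w, x, y, z].
In Python, from station import readout, read_camera, get_calibration, bot, models gives the robot as it stands.
- The arm moves only by the tool carry_out, never from a script. Its argument "deltas" is a list of rows, each a list of 2 entries, a list of its own where there are three numbers: the shift along the tool's x, y, z in cm, then the turn about the tool's z in degrees. A call has 1 to 10 rows; each row is the pose to reach, as a shift and turn from the pose measured when the call began, along the tool's axes at that moment; what a row does not reach only later rows make up. A row lasts 1/8 s, in which the tool goes at most 62.5 mm and 10.7 degrees, less where a joint would pass 70% of its speed; a pose out of reach is approached as far as the arm can. A call with a gripper value outside its range is refused whole. "hand" is the opening, from 0 (shut) to 1 (fully open), set as the call begins (left out, the last holds). The fingers move at their own pace and stop on an object; "newtons" is the grip in N (left out, the last holds). Time passes only in rows, so rows that repeat a pose let the fingers close. It gives the time, the measured TCP pose, the force and the opening at its end, in the units of the state.
- readout.get_obs(): the state, without advancing time (a new reading comes with each control period).
- read_camera(name): name is "scene" or "top" or "wrist"; returns the picture (400x640x3 uint8, red, green, blue); there is no depth.
- get_calibration(name): a dict with "fov_y" (degrees; the focal length in pixels is half the picture's height over the tangent of half this angle, whatever the lens; pixels are square), "cx", "cy" (the principal point, pixels), "D" ([k1, k2, p1, p2, k3] as OpenCV has them; the pictures are not rectified), "world_from_camera" (4x4, takes a point from camera to world coordinates). Camera axes: x right, y down, z forward; pixel columns grow to the right and rows downward; lengths in m; the calibration is good to about 2 mm. A picture is of the moment at which its call begins: read the wrist's pose just before it. get_calibration takes no time and is no camera call; for the wrist camera it gives the pose at the moment of the call.
- bot.hand_in(): hands the job in, once; it reports no verdict.
Trained networks look in the newest picture that a camera, given by its name, has taken for a name from the list of things; names that differ only in an ending like _2 or _b are one class to them, and where a whole thing is asked for, a point or a joint stands for the part that bears it (a point fixed in the world has none). Each returns a list of dicts, best first, with "score" (0 to 1); they miss things now and then, are a little off and sometimes report something else, mostly with a low value. They report only what shows in the picture. A call takes as long as a camera call.
- models.spot_in(query, camera): "centre" ([row, column] in pixels, amid what is visible of it).
The state is a dict: "t": time; "q": joint angles; "joint_vel": joint speeds; "joint_torque": joint torques, N m; "eef_pos": TCP position; "tool_rot": TCP orientation; "contact_force": force on the tool from outside, world axes, zero at the start; "torque": the same for the moment, N m; "gripper_width": opening from 0.0 (shut) to 1.0 (fully open).
Only numpy, scipy, OpenCV 4.12 (cv2) and the standard library are available. Lean on these libraries where they do the work, as an engineer would, in place of code of your own. Each camera call takes 0.05 s, during which the arm holds its last target. There are 200 camera calls.

TASK

Fit the loose knurled ring nut to the bench nut sheller: set it on the upright threaded stud, screw it down clockwise until it meets the sprung plate and turning begins to stiffen, then count one quarter turn more to load the springs, and let go. Do not force it, and leave the other things on the table where they lie.

Things in the scene. Friction and masses are not known exactly. Their poses are not given: they have to be found in the camera images.
- nut_center (a point): Centre of the loose ring nut: plain steel ring, 48 mm outside, 28 mm high, knurled outside, 27 mm threaded bore, about 0.2 kg, flat on the table. z is its axis; it can be gripped at any yaw. Right-hand three-start thread: clockwise seen from above screws it down, 18 mm of descent per full turn, about 0.6 mm of axial play.
- stud_tip (a point): Centre of the top end of the sheller's upright steel stud, 174 mm above the table. From the tip down: a 10 mm cone (9 mm across at the tip, 22 mm at its foot), 18 mm of plain 22 mm shank, then 27 mm of thread.
- thread_top (a point): Point on the stud's axis at the upper end of its thread, 146 mm above the table. Set squarely on the stud and let go, the nut drops onto the end of the thread and hangs there, its centre 7 to 14 mm above this point. From there it starts at any yaw when turned clockwise, and it locks itself wherever it is left.
- housing_top (a point): Point on the stud's axis at the housing's upper rim, 85 mm above the table. Over it floats the dark round plate (170 mm across) on three springs, with a flat-topped hub 44 mm across round the stud, which the nut comes down on. The hub's top stands at rest 126 to 136 mm above the table, by the setting of the spring cups; this is not measured and must be felt.
- sheller: The bench nut sheller, fixed: round grey housing 180 mm across (foot 224 mm), origin on the stud's axis at table height; chute on its -x side, crank on +y reaching 220 mm out. Its sprung plate (named plate) yields only above 12 N, then 1.5 N more per mm, 9 mm in all. The nut meets it after a fifth to just over one turn. First stiffening shows as some 3 N; a quarter turn on leaves 15 to 18 N.
- spacer: Bystander: a flat plain steel spacer ring, 54 mm across, 9 mm thick, smooth bore without thread. Origin at the centre of its underside.
- knife: Bystander: a knife with a wooden handle, 270 mm long, lying flat along its x axis.
- bowl: Bystander: a steel bowl, 110 mm across, 45 mm high. Origin at the centre of its underside.
- bench_brush: Bystander: a wooden hand brush, 240 mm long along its x axis, 55 mm high, bristles down.

How it is judged:
On the way, in this order (a step that is already met when the one before it is completed fails the run):
1. the ring nut sits upright on the stud, down at the upper end of the thread (horizontal distance between nut_center and stud_tip below 0.003 m and z of nut_center in the frame of stud_tip below -0.012 m and angle between nut_center's own z axis and vertical below 0.15 rad), for 0.1 s.
2. it has been screwed down and bears on the hub of the sprung plate (contact force between ring_nut and plate above 3 N), for 0.1 s.
At the end, for the whole second after the job is handed in: The ring nut is on the stud, square (within 3 mm and 0.05 rad), at rest and let go, and presses the sprung plate with 13 to 21.5 N, which is what about an eighth to three eighths of a turn past the first stiffening gives (contact force between ring_nut and plate between 13 and 21.5 N and horizontal distance between nut_center and stud_tip below 0.003 m and angle between nut_center's own z axis and vertical below 0.05 rad and linear speed of ring_nut below 0.01 m/s); the robot touches nothing.
It fails at once if the nut is forced down on the plate with over 40 N (contact force between ring_nut and plate above 40 N).
It fails at once if the spacer, the knife, the bowl or the brush is shifted by more than 3 cm (distance of any of spacer, knife, bowl, bench_brush from where it was at the start of the episode above 0.03 m).
It also fails if it takes over 72 s, if anything falls off the work surface, if the arm or the gripper's body presses on something with over 40 N, if the wrist force passes 120 N, or if a joint passes its speed limit or range.

## Working session

There is one attempt and no reset: what is moved stays moved. The work goes in short steps, Python scripts to look and compute and a tool call to move; the robot and the scene stay as the last step left them, time stands still between calls to the robot, and variables do not carry over. Pictures are saved under pics/ and viewed, about 8 in all and at most 12, crops included, and the job is handed in when it is done.

Besides the shell and the picture viewer there is one more tool, called after "Call:" by a JSON object that holds its "method" and its "body", one argument or row to a line. carry_out: Moves the arm, as the interface text tells. Its arguments: {"type":"object","properties":{"deltas":{"type":"array"},"hand":{"type":"number"},"newtons":{"type":"number"}},"required":["deltas"]}

```bash
mkdir -p pics
cat > h.py <<'E'
import numpy as np, cv2
from station import readout, read_camera, get_calibration, bot, models
def KD(c):
    f=200/np.tan(np.radians(c["fov_y"])/2)
    return np.array([[f,0,c["cx"]],[0,f,c["cy"]],[0,0,1.]]),np.array(c["D"],float)
def ray(c,rc):
    K,D=KD(c); p=cv2.undistortPoints(np.array([[[rc[1],rc[0]]]],float),K,D)[0,0]
    T=np.array(c["world_from_camera"]); return T[:3,3],T[:3,:3]@np.array([p[0],p[1],1.])
def atz(c,rc,z):
    o,d=ray(c,rc); return o+d*(z-o[2])/d[2]
def proj(c,P):
    K,D=KD(c); T=np.linalg.inv(np.array(c["world_from_camera"]))
    return cv2.projectPoints(np.atleast_2d(np.array(P,float)),cv2.Rodrigues(T[:3,:3])[0],T[:3,3],K,D)[0][:,0]
def rot(q): w,x,y,z=q; from scipy.spatial.transform import Rotation as R; return R.from_quat([x,y,z,w]).as_matrix()
def save(n,im): cv2.imwrite(f"pics/{n}.png",im[:,:,::-1])
E
python3 - <<'E'
from h import *
o=readout.get_obs(); print({k:np.round(v,3).tolist() for k,v in o.items()})
ims=[]
for cam in("top","scene"):
    im=read_camera(cam); c=get_calibration(cam); save(cam,im); print(cam,np.round(c["world_from_camera"],3).tolist(),c["fov_y"])
    for q,z in(("nut_center",.014),("stud_tip",.174),("sheller",.1),("spacer",.005),("knife",.01),("bowl",.02),("bench_brush",.03)):
        for d in models.spot_in(q,cam)[:2]: print(q,np.round(d["centre"],1),round(d["score"],2),np.round(atz(c,d["centre"],z),3))
E
```

```text
{'t': 0.0, 'q': [1.121, 0.478, 0.022, 1.556, -0.011, 1.109, -0.083], 'joint_vel': [0.001, 0.001, -0.001, -0.002, 0.0, -0.001, 0.001], 'joint_torque': [0.0, -59.645, 1.608, -28.119, 0.012, 0.009, 0.0], 'eef_pos': [0.226, -0.635, 0.247], 'tool_rot': [-0.0, 0.817, -0.577, -0.001], 'contact_force': [0.195, 0.33, 0.083], 'torque': [0.011, 0.024, -0.001], 'gripper_width': 0.999}
top [[0.024, -0.997, 0.079, 0.53], [-0.999, -0.027, -0.034, 0.085], [0.036, -0.078, -0.996, 1.123], [0.0, 0.0, 0.0, 1.0]] 45.985502317106025
nut_center [257.7 447.1] 0.61 [ 0.469 -0.226  0.014]
stud_tip [228.6 296.5] 0.6 [0.528 0.122 0.174]
sheller [229.4 293.5] 0.57 [0.526 0.132 0.1  ]
spacer [197.1 449.2] 0.72 [ 0.612 -0.233  0.005]
knife [140.2 428.8] 0.95 [ 0.748 -0.182  0.01 ]
bowl [127.7 321.6] 0.78 [0.768 0.076 0.02 ]
bench_brush [175.  160.8] 0.61 [0.644 0.442 0.03 ]
scene [[0.786, 0.379, -0.488, 1.122], [0.617, -0.511, 0.598, -0.56], [-0.023, -0.771, -0.636, 0.799], [0.0, 0.0, 0.0, 1.0]] 48.608249705355234
nut_center [282.5 185.6] 0.69 [ 0.449 -0.242  0.014]
stud_tip [209.1 320.8] 0.77 [0.658 0.009 0.174]
spacer [209.4 316.1] 0.54 [0.522 0.154 0.005]
knife [342.8 291.3] 0.66 [ 0.748 -0.21   0.01 ]
knife [206.6 316.8] 0.6 [0.52 0.16 0.01]
bowl [257.3 369.7] 0.81 [0.748 0.079 0.02 ]
bench_brush [166.1 410.6] 0.64 [0.645 0.46  0.03 ]
```

View pics/top.png

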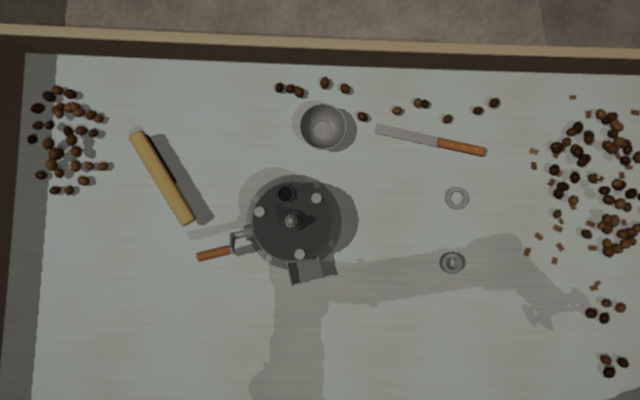

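View pics/scene.png

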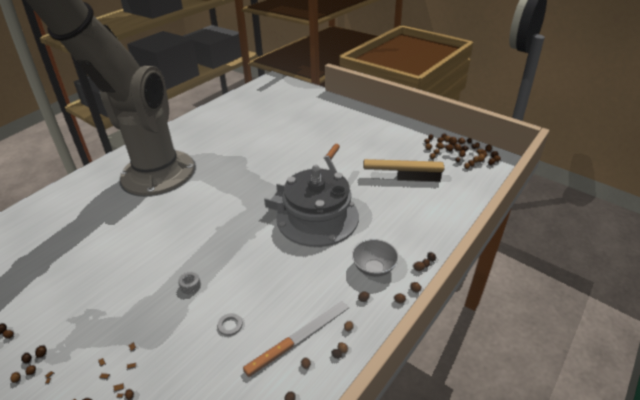

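The top view shows the nut at about (row 262, col 453), the spacer at (198, 457) and the stud at (221, 292). In the scene view the nut is at (283, 189) and the stud tip at about (168, 316). The network's stud hit in the scene view is low, so I'll compute positions from my own pixels.

Run:
```python
from h import *
t=get_calibration("top");s=get_calibration("scene")
print(atz(t,(261,453),.02),atz(s,(282,189),.02)); print(atz(t,(220.5,292),.174),atz(s,(168,316),.174))
o=readout.get_obs();R=rot(o["tool_rot"]);print(R.round(3))
for P in((.46,-.234,.2),): print((R.T@(np.array(P)-o["eef_pos"])*100).round(2))
w=get_calibration("wrist");print(np.round(w["world_from_camera"],3),w["fov_y"])
```

```text
[ 0.46176079 -0.23864591  0.02      ] [ 0.45899056 -0.23846184  0.02      ]
[0.54435654 0.13195927 0.174     ] [0.55229511 0.12417465 0.174     ]
[[ 0.335 -0.942  0.   ]
 [-0.942 -0.335  0.   ]
 [-0.    -0.    -1.   ]]
[-30.04 -35.49   4.83]
[[ 0.335 -0.91  -0.245  0.288]
 [-0.942 -0.324 -0.087 -0.614]
 [ 0.     0.26  -0.966  0.374]
 [ 0.     0.     0.     1.   ]] 66.28088266693884
```

Call:
{"method": "carry_out", "body": {
  "deltas": [
    [[-3.7,-4.4,0],0],
    [[-7.4,-8.8,0],0],
    [[-11.1,-13.2,0],0],
    [[-14.8,-17.6,0],0],
    [[-18.5,-22,1],0],
    [[-22.2,-26.4,2],0],
    [[-25.9,-30.8,3],0],
    [[-29.5,-35.3,4],0],
    [[-29.5,-35.3,5],0],
    [[-29.5,-35.3,5],0]
  ],
  "hand": 1
}}

```text
t: 2.05
eef_pos: [0.4592, -0.24, 0.1977]
tool_rot: [0.0, 0.817, -0.576, -0.001]
contact_force: [0.0, -0.2, 1.2]
gripper_width: 1.001
```

Run:
```python
from h import *
c=get_calibration("wrist");o=readout.get_obs();im=read_camera("wrist");save("w1",im)
print({k:np.round(o[k],3).tolist() for k in("t","q","eef_pos","contact_force")})
for d in models.spot_in("nut_center","wrist")[:3]: print(d,atz(c,d["centre"],.014))
print(proj(c,[[.46,-.2385,.028]]))
```

```text
{'t': 2.05, 'q': [0.515, 0.288, -0.183, 1.968, 0.067, 0.892, -0.932], 'eef_pos': [0.459, -0.24, 0.198], 'contact_force': [0.008, -0.219, 1.209]}
[[321.55412254 181.87859916]]
```

View pics/w1.png

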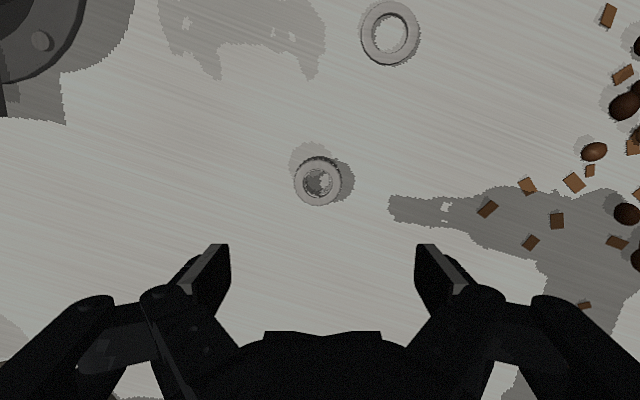

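The nut is centred at about (row 183, col 318), 3–4 px left of my projection. The spacer is at (33, 389), and the fingers are clear of everything. I'll refine with an ellipse fit to the bright top face.

```bash
cat >> h.py <<'E'
def fit(c,im,P0,rs,zs,span=.008,step=.0005):
    "grid search of x,y maximising image gradient along projected circles"
    g=cv2.GaussianBlur(cv2.cvtColor(im,cv2.COLOR_RGB2GRAY).astype(np.float32),(0,0),1.0)
    G=np.hypot(cv2.Sobel(g,5,1,0),cv2.Sobel(g,5,0,1)); a=np.linspace(0,2*np.pi,90)
    best=[]
    for dx in np.arange(-span,span+1e-9,step):
        for dy in np.arange(-span,span+1e-9,step):
            s=0
            for r,z in zip(rs,zs):
                p=proj(c,np.c_[P0[0]+dx+r*np.cos(a),P0[1]+dy+r*np.sin(a),0*a+z]).astype(np.float32)
                s+=np.median(cv2.remap(G,p[:,0],p[:,1],1))+cv2.remap(G,p[:,0],p[:,1],1).mean()
            best.append((s,P0[0]+dx,P0[1]+dy))
    return sorted(best)[::-1][:4]
E
python3 - <<'E'
from h import *
c=get_calibration("wrist");im=cv2.imread("pics/w1.png")[:,:,::-1].copy()
print(atz(c,(183,318),.028))
b=fit(c,im,(.459,-.2385),(.024,),(.028,));print(np.round(b,4)); 
b=fit(c,im,(.459,-.2385),(.024,.0135),(.028,.028));print(np.round(b,4)); p=b[0][1:]
o=readout.get_obs();R=rot(o["tool_rot"]);print((R.T@(np.array([*p,.02])-o["eef_pos"])*100).round(2))
E
```

```text
[ 0.45783167 -0.23706095  0.028     ]
[[187.5611   0.457   -0.2345]
 [186.5902   0.457   -0.235 ]
 [184.1521   0.4575  -0.2345]
 [182.8047   0.4565  -0.2345]]
[[ 3.176670e+02  4.580000e-01 -2.345000e-01]
 [ 3.169626e+02  4.575000e-01 -2.345000e-01]
 [ 3.147469e+02  4.580000e-01 -2.340000e-01]
 [ 3.146908e+02  4.570000e-01 -2.345000e-01]]
[-0.69 -0.11 17.85]
```

Call:
{"method": "carry_out", "body": {
  "deltas": [
    [[-0.3,0,4],0],
    [[-0.6,-0.1,8],0],
    [[-0.6,-0.1,12],0],
    [[-0.6,-0.1,15],0],
    [[-0.6,-0.1,17],0],
    [[-0.6,-0.1,17.7],0],
    [[-0.6,-0.1,17.7],0],
    [[-0.6,-0.1,17.7],0]
  ]
}}

```text
t: 3.15
eef_pos: [0.4587, -0.2361, 0.0225]
tool_rot: [0.0, 0.816, -0.578, 0.001]
contact_force: [0.1, -0.7, -0.2]
gripper_width: 1.0
```

Call:
{"method": "carry_out", "body": {
  "deltas": [
    [[0,0,0],0],
    [[0,0,0],0],
    [[0,0,0],0],
    [[0,0,0],0],
    [[0,0,0],0],
    [[0,0,0],0],
    [[0,0,0],0],
    [[0,0,0],0]
  ],
  "hand": 0,
  "newtons": 50
}}

```text
t: 4.15
eef_pos: [0.459, -0.2361, 0.0234]
tool_rot: [0.0, 0.816, -0.578, 0.001]
contact_force: [-2.8, 0.7, 9.5]
gripper_width: 0.549
```

Run:
```python
from h import *
c=get_calibration("wrist");o=readout.get_obs();im=read_camera("wrist");save("w2",im)
print({k:np.round(v,3).tolist() for k,v in o.items()})
print(proj(c,[[*o["eef_pos"][:2],.028]]))
```

```text
{'t': 4.15, 'q': [0.468, 0.557, -0.142, 2.079, 0.155, 0.513, -1.021], 'joint_vel': [0.002, -0.002, -0.001, -0.0, 0.0, -0.0, -0.0], 'joint_torque': [-0.074, -47.425, -0.454, -14.86, 0.116, -0.753, 0.012], 'eef_pos': [0.459, -0.236, 0.023], 'tool_rot': [0.0, 0.816, -0.578, 0.001], 'contact_force': [-2.833, 0.709, 9.549], 'torque': [0.269, 0.425, -0.058], 'gripper_width': 0.549}
[[323.19550198 269.36690381]]
```

View pics/w2.png

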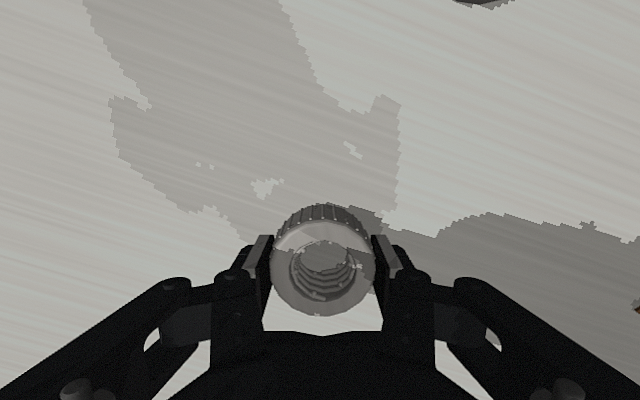

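Grip confirmed: the nut's top face is centred near (267, 323), within about 1 mm of the TCP projection. Next I lift it and move beside the stud to measure the stud.

Call:
{"method": "carry_out", "body": {
  "deltas": [
    [[0,0,-3],0],
    [[0,0,-9],0],
    [[0,0,-15],0],
    [[0,0,-21],0],
    [[-2,-1,-26.5],0],
    [[-7.5,-3,-27.7],0],
    [[-13.5,-5.4,-27.7],0],
    [[-19,-7.7,-27.7],0],
    [[-25,-10,-27.7],0],
    [[-31.3,-12.5,-27.7],0]
  ]
}}

```text
t: 5.45
eef_pos: [0.4715, 0.0958, 0.2999]
tool_rot: [0.0, 0.816, -0.578, 0.002]
contact_force: [1.7, 0.1, -1.6]
gripper_width: 0.55
```

Call:
{"method": "carry_out", "body": {
  "deltas": [
    [[0,0,0],0],
    [[0,0,0],0]
  ]
}}

```text
t: 5.7
eef_pos: [0.4711, 0.0955, 0.2995]
tool_rot: [0.001, 0.816, -0.578, 0.001]
contact_force: [-0.2, -1.0, -1.3]
gripper_width: 0.544
```

Run:
```python
from h import *
c=get_calibration("wrist");o=readout.get_obs();im=read_camera("wrist");save("w3",im)
print({k:np.round(o[k],3).tolist() for k in("t","q","eef_pos","tool_rot","contact_force","gripper_width")})
for d in models.spot_in("stud_tip","wrist")[:3]: print(d,atz(c,d["centre"],.174))
for P in ((.544,.132),(.552,.124)): print(proj(c,[[*P,.174]]))
```

```text
{'t': 5.7, 'q': [0.101, 0.137, -0.472, 1.916, 0.073, 1.105, -1.632], 'eef_pos': [0.471, 0.095, 0.299], 'tool_rot': [0.001, 0.816, -0.578, 0.001], 'contact_force': [-0.208, -1.026, -1.31], 'gripper_width': 0.544}
{'centre': [101.9, 300.7], 'score': 0.96} [0.53626536 0.13631414 0.174     ]
[[309.09518095  94.03038378]]
[[322.2017859   87.39825063]]
```

View pics/w3.png

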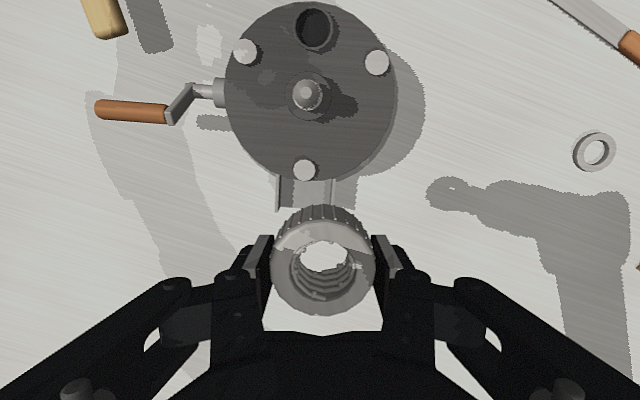

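The stud tip is near (93, 306), with spring cups at about 68 mm radius. The nut is held upright in the jaws. I'll fit both circles in this same picture.

Run:
```python
from h import *
c=get_calibration("wrist");im=cv2.imread("pics/w3.png")[:,:,::-1].copy();o=readout.get_obs();e=np.array(o["eef_pos"])
print("tip",[atz(c,(92.5,306),.174).round(4)])
for rs,zs in(((.0045,),(.174,)),((.011,),(.164,)),((.0045,.011),(.174,.164))): print("stud",rs,np.round(fit(c,im,(.543,.133),rs,zs),4)[:2])
for r in(.0135,.024,.0232): print("nut",r,np.round(fit(c,im,e[:2],(r,),(e[2]+.0046,),.005),4)[:2])
print(e)
a=cv2.resize(im[50:140,250:370],None,fx=5,fy=5,interpolation=cv2.INTER_CUBIC)
b=cv2.resize(im[195:325,250:395],None,fx=3.5,fy=3.5,interpolation=cv2.INTER_CUBIC)[:450]; b=b[:,:200*2]
save("crop",a)
```

```text
tip [array([0.5448, 0.1331, 0.174 ])]
stud (0.0045,) [[2.186683e+02 5.445000e-01 1.330000e-01]
 [2.165406e+02 5.450000e-01 1.330000e-01]]
stud (0.011,) [[2.180752e+02 5.440000e-01 1.340000e-01]
 [2.034733e+02 5.450000e-01 1.335000e-01]]
stud (0.0045, 0.011) [[4.180024e+02 5.450000e-01 1.335000e-01]
 [4.150981e+02 5.445000e-01 1.335000e-01]]
nut 0.0135 [[1.785548e+02 4.704000e-01 9.270000e-02]
 [1.739674e+02 4.719000e-01 9.270000e-02]]
nut 0.024 [[2.507529e+02 4.724000e-01 9.420000e-02]
 [2.456646e+02 4.719000e-01 9.520000e-02]]
nut 0.0232 [[3.458881e+02 4.709000e-01 9.470000e-02]
 [3.374269e+02 4.714000e-01 9.470000e-02]]
[0.47140786 0.09415081 0.29952199]
```

View pics/crop.png

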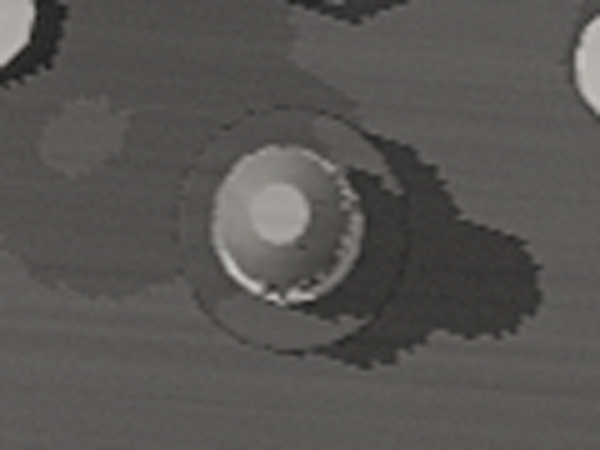

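Call:
{"method": "carry_out", "body": {
  "deltas": [
    [[-0.1,-1,0],-10],
    [[-0.2,-2,0],-20],
    [[-0.3,-3,0],-30],
    [[-0.4,-4,0],-40],
    [[-0.4,-5,0],-50],
    [[-0.5,-6,0],-60],
    [[-0.5,-7,0],-70],
    [[-0.6,-8,0],-80],
    [[-0.6,-8,0],-90],
    [[-0.6,-8,0],-90]
  ]
}}

```text
t: 7.05
eef_pos: [0.5452, 0.1243, 0.2991]
tool_rot: [0.002, 0.986, 0.165, 0.0]
contact_force: [-0.0, -0.0, -1.2]
gripper_width: 0.551
```

Run:
```python
from h import *
o=readout.get_obs();R=rot(o["tool_rot"])
print({k:np.round(o[k],3).tolist() for k in("t","q","eef_pos","tool_rot")}); print((R.T@(np.array([.62,.16,.28])-o["eef_pos"])*100).round(2))
```

```text
{'t': 7.05, 'q': [0.205, 0.311, -0.67, 1.74, 0.213, 1.164, -0.195], 'eef_pos': [0.545, 0.124, 0.299], 'tool_rot': [0.002, 0.986, 0.165, 0.0]}
[ 8.24 -0.94  1.91]
```

Call:
{"method": "carry_out", "body": {
  "deltas": [
    [[0.9,-0.1,0],-10],
    [[1.8,-0.2,0],-20],
    [[2.7,-0.3,0.3],-30],
    [[3.6,-0.4,0.6],-40],
    [[4.5,-0.5,0.9],-50],
    [[5.4,-0.6,1.2],-60],
    [[6.3,-0.7,1.5],-70],
    [[7.2,-0.8,1.8],-80],
    [[8.2,-0.9,1.9],-90],
    [[8.2,-0.9,1.9],-90]
  ]
}}

```text
t: 8.3
eef_pos: [0.6202, 0.1584, 0.2793]
tool_rot: [0.001, 0.583, 0.812, -0.002]
contact_force: [-0.1, 0.4, -1.8]
gripper_width: 0.549
```

Call:
{"method": "carry_out", "body": {
  "deltas": [
    [[0,0,0],0],
    [[0,0,0],0]
  ]
}}

```text
t: 8.55
eef_pos: [0.62, 0.1578, 0.2794]
tool_rot: [0.001, 0.585, 0.811, -0.002]
contact_force: [-0.6, -0.5, -2.0]
gripper_width: 0.551
```

Run:
```python
from h import *
c=get_calibration("wrist");o=readout.get_obs();e=np.array(o["eef_pos"]);im=read_camera("wrist");save("w4",im)
print({k:np.round(o[k],3).tolist() for k in("t","q","eef_pos","tool_rot")})
for d in models.spot_in("stud_tip","wrist")[:3]: print(d,atz(c,d["centre"],.174))
for rs,zs in(((.0045,),(.174,)),((.0045,.011),(.174,.164)),((.011,.022),(.164,.131))): print("stud",rs,np.round(fit(c,im,(.545,.133),rs,zs),4)[:2])
for r in(.0135,.024,.0232): print("nut",r,np.round(fit(c,im,e[:2],(r,),(e[2]+.0046,),.005),4)[:2])
p=proj(c,[[.545,.133,.174]])[0].astype(int);print(p)
x,y=p; a=cv2.resize(im[max(y-45,0):y+45,x-60:x+60],None,fx=5,fy=5,interpolation=cv2.INTER_CUBIC)
b=cv2.resize(im[195:325,250:395],None,fx=3,fy=3); h=max(len(a),len(b))
pad=lambda m:cv2.copyMakeBorder(m,0,h-len(m),0,0,0)
out=np.hstack([pad(a)[:,100:500],pad(b)[:,:400]]);save("crop2",out)
```

```text
{'t': 8.55, 'q': [0.292, 0.556, -0.936, 1.562, 0.466, 1.263, 1.176], 'eef_pos': [0.62, 0.158, 0.279], 'tool_rot': [0.001, 0.585, 0.811, -0.002]}
{'centre': [92.5, 331.7], 'score': 0.72} [0.54012209 0.13846986 0.174     ]
stud (0.0045,) [[2.197220e+02 5.445000e-01 1.345000e-01]
 [2.157107e+02 5.445000e-01 1.350000e-01]]
stud (0.0045, 0.011) [[3.793904e+02 5.445000e-01 1.345000e-01]
 [3.745363e+02 5.440000e-01 1.350000e-01]]
stud (0.011, 0.022) [[2.403340e+02 5.460000e-01 1.365000e-01]
 [2.275499e+02 5.465000e-01 1.365000e-01]]
nut 0.0135 [[2.097057e+02 6.185000e-01 1.598000e-01]
 [1.986280e+02 6.195000e-01 1.598000e-01]]
nut 0.024 [[1.786780e+02 6.180000e-01 1.573000e-01]
 [1.761822e+02 6.180000e-01 1.578000e-01]]
nut 0.0232 [[2.33975e+02 6.19000e-01 1.57800e-01]
 [2.22876e+02 6.19000e-01 1.58300e-01]]
[322  96]
```

View pics/crop2.png

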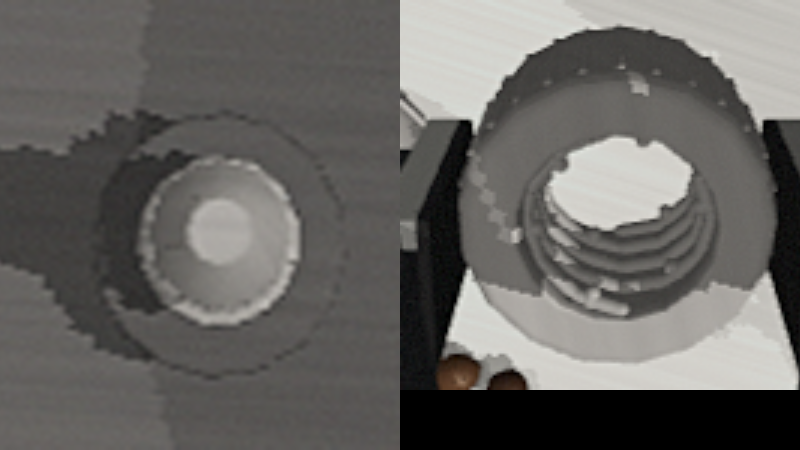

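Call:
{"method": "carry_out", "body": {
  "deltas": [
    [[0,-1,0],-10],
    [[0,-2,0],-20],
    [[0,-3,0],-30],
    [[0.1,-4,0],-40],
    [[0.1,-5,0],-50],
    [[0.1,-6,0],-60],
    [[0.1,-7,0],-70],
    [[0.1,-7.9,0],-80],
    [[0.1,-7.9,0],-80],
    [[0.1,-7.9,0],-80]
  ]
}}

```text
t: 9.9
eef_pos: [0.5451, 0.134, 0.2798]
tool_rot: [0.0, -0.073, 0.997, -0.002]
contact_force: [-0.0, 0.6, -1.2]
gripper_width: 0.548
```

```bash
cat > st.py <<'E'
from h import *
o=readout.get_obs();R=rot(o["tool_rot"])
print({k:np.round(o[k],4).tolist() for k in("t","q","eef_pos","contact_force","torque")}); print("yaw",np.degrees(np.arctan2(R[1,0],R[0,0])).round(1),"tilt",R[:,2].round(4),"to stud cm",(R.T@(np.array([.5446,.134,o["eef_pos"][2]])-o["eef_pos"])*100).round(2))
E
python3 st.py
```

```text
{'t': 9.9, 'q': [0.5823, 0.5914, -1.3177, 1.7375, 0.5994, 1.2949, 2.4147], 'eef_pos': [0.5451, 0.134, 0.2798], 'contact_force': [-0.0107, 0.5667, -1.2171], 'torque': [-0.0116, 0.027, -0.015]}
yaw -171.7 tilt [ 4.0e-04 -4.4e-03 -1.0e+00] to stud cm [ 0.05  0.01 -0.  ]
```

Call:
{"method": "carry_out", "body": {
  "deltas": [
    [[0.05,0,3],0],
    [[0.05,0,6],0],
    [[0.05,0,7.5],0],
    [[0.05,0,8.3],0],
    [[0.05,0,9],0],
    [[0.05,0,9.4],0],
    [[0.05,0,9.7],0],
    [[0.05,0,10],0],
    [[0.05,0,10],0]
  ]
}}

```text
t: 11.02
eef_pos: [0.5447, 0.1336, 0.1797]
tool_rot: [0.0, -0.073, 0.997, -0.002]
contact_force: [0.1, 0.4, -2.3]
gripper_width: 0.55
```

```bash
python3 st.py
```

```text
{'t': 11.025, 'q': [0.5156, 0.6861, -1.2186, 1.8433, 0.717, 1.1418, 2.3258], 'eef_pos': [0.5447, 0.1336, 0.1797], 'contact_force': [0.0821, 0.375, -2.3327], 'torque': [0.1401, -0.06, 0.0854]}
yaw -171.7 tilt [ 5.0e-04 -4.1e-03 -1.0e+00] to stud cm [ 0.    0.04 -0.  ]
```

Call:
{"method": "carry_out", "body": {
  "deltas": [
    [[0,0,0.3],0],
    [[0,0,0.6],0],
    [[0,0,0.8],0],
    [[0,0,1.0],0],
    [[0,0,1.1],0],
    [[0,0,1.2],0],
    [[0,0,1.2],0]
  ]
}}

```text
t: 11.9
eef_pos: [0.5447, 0.1336, 0.1677]
tool_rot: [0.0, -0.073, 0.997, -0.002]
contact_force: [-0.4, 0.6, -2.1]
gripper_width: 0.549
```

```bash
python3 st.py
```

```text
{'t': 11.9, 'q': [0.5064, 0.6989, -1.205, 1.8534, 0.7332, 1.1244, 2.3141], 'eef_pos': [0.5447, 0.1336, 0.1677], 'contact_force': [-0.3721, 0.5895, -2.0712], 'torque': [0.1858, -0.1038, 0.0049]}
yaw -171.7 tilt [ 5.e-04 -4.e-03 -1.e+00] to stud cm [ 0.    0.04 -0.  ]
```

Call:
{"method": "carry_out", "body": {
  "deltas": [
    [[0,0,0.1],0],
    [[0,0,0.2],0],
    [[0,0,0.3],0],
    [[0,0,0.3],0]
  ]
}}

```text
t: 12.4
eef_pos: [0.5449, 0.1338, 0.1655]
tool_rot: [0.0, -0.073, 0.997, -0.002]
contact_force: [-2.1, -0.5, 6.2]
gripper_width: 0.549
```

```bash
python3 st.py
```

```text
{'t': 12.4, 'q': [0.5042, 0.7014, -1.2025, 1.855, 0.737, 1.121, 2.3111], 'eef_pos': [0.5449, 0.1338, 0.1655], 'contact_force': [-2.1061, -0.4527, 6.1718], 'torque': [-0.1562, 0.2681, 0.0021]}
yaw -171.7 tilt [ 0.0012 -0.0041 -1.    ] to stud cm [ 0.03  0.03 -0.  ]
```

Call:
{"method": "carry_out", "body": {
  "deltas": [
    [[0,0,0.05],10],
    [[0,0,0.1],20],
    [[0,0,0.15],30],
    [[0,0,0.2],40],
    [[0,0,0.2],40]
  ]
}}

```text
t: 13.02
eef_pos: [0.5448, 0.1343, 0.1639]
tool_rot: [0.001, 0.272, 0.962, -0.002]
contact_force: [-0.4, 2.0, 2.4]
gripper_width: 0.548
```

```bash
python3 st.py
```

```text
{'t': 13.025, 'q': [0.4234, 0.6155, -1.0526, 1.8608, 0.626, 1.0405, 1.702], 'eef_pos': [0.5448, 0.1343, 0.1639], 'contact_force': [-0.3789, 1.9626, 2.3516], 'torque': [0.4138, 0.2621, -0.0555]}
yaw 148.4 tilt [ 0.0019 -0.0041 -1.    ] to stud cm [ 0.   -0.04  0.  ]
```

Call:
{"method": "carry_out", "body": {
  "deltas": [
    [[0,0,0.05],10],
    [[0,0,0.1],20],
    [[0,0,0.15],30],
    [[0,0,0.15],30]
  ]
}}

```text
t: 13.52
eef_pos: [0.5448, 0.1346, 0.1625]
tool_rot: [0.002, 0.51, 0.86, -0.001]
contact_force: [-1.0, 0.4, 1.9]
gripper_width: 0.551
```

```bash
python3 st.py
```

```text
{'t': 13.525, 'q': [0.351, 0.5627, -0.9358, 1.866, 0.5449, 0.9916, 1.2484], 'eef_pos': [0.5448, 0.1346, 0.1625], 'contact_force': [-0.9913, 0.38, 1.9318], 'torque': [0.2487, 0.2532, 0.0203]}
yaw 118.7 tilt [ 0.0021 -0.0043 -1.    ] to stud cm [-0.04 -0.04  0.  ]
```

Call:
{"method": "carry_out", "body": {
  "deltas": [
    [[0,0,0.05],10],
    [[0,0,0.1],20],
    [[0,0,0.15],30],
    [[0,0,0.15],30]
  ]
}}

```text
t: 14.02
eef_pos: [0.5448, 0.1349, 0.161]
tool_rot: [0.002, 0.713, 0.702, -0.001]
contact_force: [-0.7, 1.4, 1.5]
gripper_width: 0.548
```

```bash
python3 st.py
```

```text
{'t': 14.025, 'q': [0.2712, 0.5199, -0.8173, 1.8717, 0.4674, 0.9512, 0.7946], 'eef_pos': [0.5448, 0.1349, 0.161], 'contact_force': [-0.6752, 1.3531, 1.4619], 'torque': [0.2677, 0.1996, 0.0385]}
yaw 89.1 tilt [ 0.0022 -0.0043 -1.    ] to stud cm [-0.09 -0.02  0.  ]
```

Call:
{"method": "carry_out", "body": {
  "deltas": [
    [[0,0,0.05],10],
    [[0,0,0.1],20],
    [[0,0,0.1],20]
  ]
}}

```text
t: 14.4
eef_pos: [0.5448, 0.1351, 0.16]
tool_rot: [0.002, 0.822, 0.57, -0.0]
contact_force: [-0.8, 0.1, 1.7]
gripper_width: 0.547
```

```bash
python3 st.py
```

```text
{'t': 14.4, 'q': [0.2155, 0.4965, -0.7389, 1.8757, 0.4185, 0.9286, 0.4933], 'eef_pos': [0.5448, 0.1351, 0.16], 'contact_force': [-0.8284, 0.1256, 1.695], 'torque': [0.1698, 0.1453, -0.0334]}
yaw 69.5 tilt [ 0.0024 -0.0043 -1.    ] to stud cm [-0.11  0.02  0.  ]
```

Call:
{"method": "carry_out", "body": {
  "deltas": [
    [[0,0,0.05],10],
    [[0,0,0.1],20],
    [[0,0,0.1],20]
  ]
}}

```text
t: 14.78
eef_pos: [0.5449, 0.1353, 0.1589]
tool_rot: [0.002, 0.906, 0.422, 0.0]
contact_force: [-0.9, 1.5, 1.8]
gripper_width: 0.549
```

```bash
python3 st.py
```

```text
{'t': 14.775, 'q': [0.1584, 0.4766, -0.6608, 1.8799, 0.3715, 0.9088, 0.1912], 'eef_pos': [0.5449, 0.1353, 0.1589], 'contact_force': [-0.8766, 1.4532, 1.8444], 'torque': [0.2067, 0.2197, 0.0183]}
yaw 50.0 tilt [ 0.0025 -0.0043 -1.    ] to stud cm [-0.12  0.06  0.  ]
```

Call:
{"method": "carry_out", "body": {
  "deltas": [
    [[0,0,0.05],10],
    [[0,0,0.1],20],
    [[0,0,0.1],20]
  ]
}}

```text
t: 15.15
eef_pos: [0.545, 0.1354, 0.1579]
tool_rot: [0.003, 0.965, 0.262, 0.001]
contact_force: [-0.2, 0.8, 2.6]
gripper_width: 0.546
```

```bash
python3 st.py
```

```text
{'t': 15.15, 'q': [0.1003, 0.4597, -0.5832, 1.8842, 0.3264, 0.8917, -0.1118], 'eef_pos': [0.545, 0.1354, 0.1579], 'contact_force': [-0.2393, 0.8145, 2.609], 'torque': [0.1039, 0.1938, -0.0658]}
yaw 30.4 tilt [ 0.0027 -0.0046 -1.    ] to stud cm [-0.1  0.1  0. ]
```

Call:
{"method": "carry_out", "body": {
  "deltas": [
    [[0,0,0.05],10],
    [[0,0,0.1],20],
    [[0,0,0.1],20]
  ]
}}

```text
t: 15.52
eef_pos: [0.5451, 0.1355, 0.157]
tool_rot: [0.002, 0.995, 0.095, 0.001]
contact_force: [-0.2, 0.5, 2.6]
gripper_width: 0.548
```

```bash
python3 st.py
```

```text
{'t': 15.525, 'q': [0.0414, 0.4456, -0.5062, 1.8885, 0.2827, 0.8765, -0.4156], 'eef_pos': [0.5451, 0.1355, 0.157], 'contact_force': [-0.238, 0.5269, 2.5877], 'torque': [0.0295, 0.238, -0.0859]}
yaw 10.9 tilt [ 0.003  -0.0047 -1.    ] to stud cm [-0.08  0.14  0.  ]
```

Call:
{"method": "carry_out", "body": {
  "deltas": [
    [[0,0,0.05],10],
    [[0,0,0.1],20],
    [[0,0,0.1],20]
  ]
}}

```text
t: 15.9
eef_pos: [0.5452, 0.1357, 0.156]
tool_rot: [0.002, 0.997, -0.075, 0.002]
contact_force: [-0.9, -0.3, 2.9]
gripper_width: 0.544
```

```bash
python3 st.py
```

```text
{'t': 15.9, 'q': [-0.0179, 0.4341, -0.4297, 1.893, 0.2403, 0.8631, -0.7201], 'eef_pos': [0.5452, 0.1357, 0.156], 'contact_force': [-0.9083, -0.2962, 2.871], 'torque': [-0.0083, 0.2061, 0.0488]}
yaw -8.6 tilt [ 0.0032 -0.0048 -1.    ] to stud cm [-0.04  0.17  0.  ]
```

Call:
{"method": "carry_out", "body": {
  "deltas": [
    [[0,0,0.05],10],
    [[0,0,0.1],20],
    [[0,0,0.1],20]
  ]
}}

```text
t: 16.27
eef_pos: [0.5454, 0.1357, 0.1549]
tool_rot: [0.002, 0.97, -0.243, 0.002]
contact_force: [-0.4, 0.7, 2.2]
gripper_width: 0.548
```

```bash
python3 st.py
```

```text
{'t': 16.275, 'q': [-0.0775, 0.425, -0.3535, 1.8977, 0.1989, 0.8511, -1.025], 'eef_pos': [0.5454, 0.1357, 0.1549], 'contact_force': [-0.4457, 0.6526, 2.2109], 'torque': [-0.0038, 0.0429, -0.0044]}
yaw -28.1 tilt [ 0.0034 -0.005  -1.    ] to stud cm [0.01 0.19 0.  ]
```

Call:
{"method": "carry_out", "body": {
  "deltas": [
    [[0,0,0.05],10],
    [[0,0,0.1],20],
    [[0,0,0.1],20]
  ]
}}

```text
t: 16.65
eef_pos: [0.5456, 0.1357, 0.1539]
tool_rot: [0.002, 0.915, -0.404, 0.003]
contact_force: [-1.3, -0.2, 3.7]
gripper_width: 0.546
```

```bash
python3 st.py
```

```text
{'t': 16.65, 'q': [-0.1375, 0.4177, -0.2775, 1.9023, 0.1582, 0.8406, -1.3302], 'eef_pos': [0.5456, 0.1357, 0.1539], 'contact_force': [-1.2643, -0.214, 3.7383], 'torque': [-0.0863, 0.0631, -0.0819]}
yaw -47.7 tilt [ 0.0038 -0.0053 -1.    ] to stud cm [0.05 0.19 0.  ]
```

Call:
{"method": "carry_out", "body": {
  "deltas": [
    [[0,0,0.05],10],
    [[0,0,0.1],20],
    [[0,0,0.1],20]
  ]
}}

```text
t: 17.02
eef_pos: [0.5458, 0.1356, 0.153]
tool_rot: [0.001, 0.833, -0.553, 0.003]
contact_force: [-0.4, -0.7, 3.7]
gripper_width: 0.547
```

```bash
python3 st.py
```

```text
{'t': 17.025, 'q': [-0.1978, 0.4123, -0.2014, 1.907, 0.1178, 0.8315, -1.6352], 'eef_pos': [0.5458, 0.1356, 0.153], 'contact_force': [-0.3695, -0.6559, 3.699], 'torque': [-0.2238, 0.0232, 0.0156]}
yaw -67.2 tilt [ 0.004  -0.0056 -1.    ] to stud cm [0.1  0.17 0.  ]
```

Call:
{"method": "carry_out", "body": {
  "deltas": [
    [[0,0,0.05],10],
    [[0,0,0.1],20],
    [[0,0,0.1],20]
  ]
}}

```text
t: 17.4
eef_pos: [0.5459, 0.1355, 0.152]
tool_rot: [0.001, 0.727, -0.687, 0.004]
contact_force: [0.7, -1.4, 3.1]
gripper_width: 0.546
```

```bash
python3 st.py
```

```text
{'t': 17.4, 'q': [-0.2585, 0.4089, -0.1251, 1.9119, 0.0773, 0.8237, -1.9398], 'eef_pos': [0.5459, 0.1355, 0.152], 'contact_force': [0.6555, -1.4193, 3.1453], 'torque': [-0.3189, 0.0029, -0.0657]}
yaw -86.7 tilt [ 0.004 -0.006 -1.   ] to stud cm [0.14 0.13 0.  ]
```

```bash
cat > avg.py <<'E'
from h import *
L=[]
for i in range(6): read_camera("wrist"); o=readout.get_obs(); L.append([*o["contact_force"],*o["torque"],*o["joint_torque"][6:7],o["eef_pos"][2]])
print(np.mean(L,0).round(4),np.std(L,0).round(4))
E
python3 avg.py
```

```text
[-0.1868 -0.8462  3.8607 -0.2926  0.0678 -0.0298  0.0247  0.152 ] [0.4132 0.3337 0.4326 0.0082 0.031  0.0422 0.0976 0.    ]
```

Call:
{"method": "carry_out", "body": {
  "deltas": [
    [[0,0,0.05],10],
    [[0,0,0.1],20],
    [[0,0,0.1],20]
  ]
}}

```text
t: 18.08
eef_pos: [0.5457, 0.1353, 0.1509]
tool_rot: [-0.0, -0.596, 0.803, -0.004]
contact_force: [-1.3, -1.8, 4.7]
gripper_width: 0.545
```

```bash
python3 st.py; python3 avg.py
```

```text
{'t': 18.075, 'q': [-0.3211, 0.4071, -0.0462, 1.9173, 0.0346, 0.8167, -2.2529], 'eef_pos': [0.5457, 0.1353, 0.1509], 'contact_force': [-1.2839, -1.7631, 4.6849], 'torque': [-0.451, 0.1111, -0.0848]}
yaw -106.9 tilt [ 0.0037 -0.006  -1.    ] to stud cm [0.16 0.06 0.  ]
[-1.1286e+00 -1.9745e+00  3.9918e+00 -4.2880e-01  1.8830e-01 -3.1200e-02
  1.4000e-03  1.5090e-01] [0.5193 0.4331 0.1281 0.0287 0.0251 0.0227 0.1072 0.    ]
```

Call:
{"method": "carry_out", "body": {
  "deltas": [
    [[0,0,0.05],10],
    [[0,0,0.1],20],
    [[0,0,0.1],20]
  ]
}}

```text
t: 18.75
eef_pos: [0.5461, 0.1352, 0.1505]
tool_rot: [0.001, -0.446, 0.895, -0.004]
contact_force: [-1.3, -2.4, 7.9]
gripper_width: 0.546
```

```bash
python3 st.py; python3 avg.py
```

```text
{'t': 18.75, 'q': [-0.3837, 0.4067, 0.0331, 1.9218, -0.0086, 0.8111, -2.5644], 'eef_pos': [0.5461, 0.1352, 0.1505], 'contact_force': [-1.2897, -2.3953, 7.8517], 'torque': [-0.5324, 0.3075, -0.0961]}
yaw -127.0 tilt [ 0.0044 -0.0057 -1.    ] to stud cm [0.19 0.04 0.  ]
[-1.4175 -2.6899  7.801  -0.5065  0.2843 -0.1036  0.0807  0.1504] [0.3961 0.4679 0.5307 0.0136 0.0187 0.0372 0.061  0.    ]
```

Stiffening found: the vertical force rose from 4.0 to 7.8 N, descent lagged by 0.6 mm, and torque reached -0.10 N m. The last joint is nearly at its range limit, so I'll release, turn back 120° and regrip.

Call:
{"method": "carry_out", "body": {
  "deltas": [
    [[0,0,-0.05],0],
    [[0,0,-0.05],0],
    [[0,0,-0.05],0],
    [[0,0,-0.05],0]
  ],
  "hand": 0.8
}}

```text
t: 19.55
eef_pos: [0.5459, 0.1353, 0.1508]
tool_rot: [0.001, -0.447, 0.895, -0.003]
contact_force: [-0.6, -0.6, 0.3]
gripper_width: 0.803
```

```bash
python3 st.py
```

```text
{'t': 19.55, 'q': [-0.3828, 0.4062, 0.0319, 1.9216, -0.0084, 0.812, -2.5626], 'eef_pos': [0.5459, 0.1353, 0.1508], 'contact_force': [-0.6152, -0.6293, 0.3301], 'torque': [0.0496, -0.0132, 0.0125]}
yaw -126.9 tilt [ 0.0041 -0.0054 -1.    ] to stud cm [0.18 0.03 0.  ]
```

Call:
{"method": "carry_out", "body": {
  "deltas": [
    [[0,0,0],-10],
    [[0,0,0],-20],
    [[0.1,0,0],-30],
    [[0.1,0,0],-40],
    [[0.1,0,0],-50],
    [[0.1,0,0],-60],
    [[0.1,0,0],-70],
    [[0.1,0,0],-80],
    [[0.1,0,0],-90],
    [[0.1,0,0],-100]
  ]
}}

```text
t: 20.8
eef_pos: [0.5453, 0.1345, 0.1507]
tool_rot: [0.002, 0.973, -0.23, 0.003]
contact_force: [-0.1, 0.6, -0.4]
gripper_width: 0.801
```

Call:
{"method": "carry_out", "body": {
  "deltas": [
    [[0,0,0],-10],
    [[0,0,0],-20],
    [[0,0,0],-20]
  ]
}}

```text
t: 21.18
eef_pos: [0.5453, 0.1343, 0.1505]
tool_rot: [0.002, 0.998, -0.058, 0.002]
contact_force: [-0.7, -0.4, 0.6]
gripper_width: 0.798
```

```bash
python3 st.py
python3 - <<'E'
from h import *
c=get_calibration("wrist");im=read_camera("wrist");save("w5",im[150:,:]);print(proj(c,[[.5455,.1345,.174],[.5455,.1345,.155]]))
E
```

```text
{'t': 21.175, 'q': [-0.0086, 0.4425, -0.4395, 1.8975, 0.2523, 0.8536, -0.6945], 'eef_pos': [0.5453, 0.1343, 0.1505], 'contact_force': [-0.715, -0.3946, 0.6484], 'torque': [-0.0007, -0.0133, -0.0161]}
yaw -6.7 tilt [ 0.0037 -0.005  -1.    ] to stud cm [-0.07  0.04 -0.  ]
[[324.70767313 295.22864611]
 [324.14770119 270.3961404 ]]
```

View pics/w5.png

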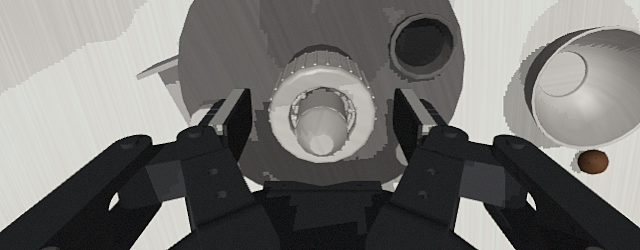

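The nut sits on the stud with its top face at about (265, 323) in the full image. The fingers are clear on both sides. I'll regrip now.

Call:
{"method": "carry_out", "body": {
  "deltas": [
    [[0,0,-0.05],0],
    [[0,0,-0.05],0],
    [[0,0,-0.05],0],
    [[0,0,-0.05],0],
    [[0,0,-0.05],0],
    [[0,0,-0.05],0]
  ],
  "hand": 0,
  "newtons": 50
}}

```text
t: 21.98
eef_pos: [0.5454, 0.1344, 0.1515]
tool_rot: [0.003, 0.998, -0.06, 0.002]
contact_force: [-2.1, -0.6, 5.6]
gripper_width: 0.547
```

```bash
python3 st.py; python3 avg.py
```

```text
{'t': 21.975, 'q': [-0.0098, 0.4408, -0.4382, 1.8969, 0.251, 0.8551, -0.6965], 'eef_pos': [0.5454, 0.1344, 0.1515], 'contact_force': [-2.1419, -0.5788, 5.6333], 'torque': [-0.1876, 0.5029, -0.0523]}
yaw -6.8 tilt [ 0.0041 -0.0053 -1.    ] to stud cm [-0.07  0.05 -0.  ]
[-1.5465 -1.1842  5.9735 -0.1683  0.4269 -0.0657  0.067   0.1515] [0.467  0.4841 0.5684 0.0501 0.0358 0.0169 0.     0.    ]
```

Call:
{"method": "carry_out", "body": {
  "deltas": [
    [[0,0,0.05],10],
    [[0,0,0.1],20],
    [[0,0,0.15],30],
    [[0,0,0.15],30]
  ]
}}

```text
t: 22.78
eef_pos: [0.5452, 0.1343, 0.1509]
tool_rot: [0.002, 0.948, -0.317, 0.003]
contact_force: [-3.6, -1.7, 10.3]
gripper_width: 0.546
```

```bash
python3 st.py; python3 avg.py
```

```text
{'t': 22.775, 'q': [-0.103, 0.4251, -0.3192, 1.904, 0.1847, 0.8387, -1.1655], 'eef_pos': [0.5452, 0.1343, 0.1509], 'contact_force': [-3.5593, -1.6687, 10.3239], 'torque': [-0.3103, 0.9582, -0.0537]}
yaw -37.0 tilt [ 0.0041 -0.0061 -1.    ] to stud cm [-0.03  0.06 -0.  ]
[-3.7478 -1.4738 10.6532 -0.3064  0.9781 -0.0999  0.0622  0.1509] [0.2775 0.4355 0.6223 0.0348 0.0293 0.036  0.0634 0.    ]
```

Call:
{"method": "carry_out", "body": {
  "deltas": [
    [[0,0,0.03],9],
    [[0,0,0.06],18],
    [[0,0,0.1],27],
    [[0,0,0.1],27]
  ]
}}

```text
t: 23.58
eef_pos: [0.5445, 0.1343, 0.1501]
tool_rot: [0.002, 0.848, -0.53, 0.003]
contact_force: [-3.4, -0.7, 5.7]
gripper_width: 0.552
```

```bash
python3 st.py; python3 avg.py
```

```text
{'t': 23.575, 'q': [-0.1867, 0.4155, -0.2138, 1.9111, 0.1261, 0.8272, -1.5864], 'eef_pos': [0.5445, 0.1343, 0.1501], 'contact_force': [-3.3542, -0.6973, 5.6578], 'torque': [-0.0714, 0.8426, -0.1149]}
yaw -64.1 tilt [ 0.0029 -0.0063 -1.    ] to stud cm [0.03 0.01 0.  ]
[-3.3866 -1.2555  6.142  -0.0626  0.855  -0.1029  0.0641  0.1501] [0.3263 0.6622 0.6727 0.0358 0.034  0.0206 0.0558 0.    ]
```

Call:
{"method": "carry_out", "body": {
  "deltas": [
    [[0,0,0.05],10],
    [[0,0,0.1],20],
    [[0,0,0.13],28],
    [[0,0,0.13],28]
  ]
}}

```text
t: 24.38
eef_pos: [0.5442, 0.1348, 0.1489]
tool_rot: [-0.001, -0.695, 0.719, -0.003]
contact_force: [-2.6, 0.5, 3.5]
gripper_width: 0.541
```

```bash
python3 st.py; python3 avg.py
```

```text
{'t': 24.375, 'q': [-0.274, 0.4101, -0.105, 1.9182, 0.0662, 0.8163, -2.0201], 'eef_pos': [0.5442, 0.1348, 0.1489], 'contact_force': [-2.5676, 0.5398, 3.5399], 'torque': [0.1752, 0.5939, -0.1676]}
yaw -91.9 tilt [ 0.0024 -0.006  -1.    ] to stud cm [ 0.08 -0.04  0.  ]
[-3.29    0.8089  4.8858  0.3212  0.7856 -0.1391  0.0896  0.1489] [0.5076 0.3333 0.8543 0.0652 0.0675 0.0506 0.0678 0.    ]
```

About 90° past the first stiffening: the nut is down about 2.5 mm since the plate began to yield and torque is -0.14 N m, which implies roughly 16 N. I'll let go and lift clear.

Call:
{"method": "carry_out", "body": {
  "deltas": [
    [[0,0,-0.03],0],
    [[0,0,-0.03],0],
    [[0,0,-0.03],0],
    [[0,0,-0.03],0]
  ],
  "hand": 0.8
}}

```text
t: 25.18
eef_pos: [0.5444, 0.1346, 0.1492]
tool_rot: [-0.001, -0.695, 0.719, -0.003]
contact_force: [-0.6, -0.2, -0.6]
gripper_width: 0.8
```

Call:
{"method": "carry_out", "body": {
  "deltas": [
    [[0,0,-2],0],
    [[0,0,-5],0],
    [[0,0,-9],0],
    [[0,5,-13],0],
    [[0,8,-13],0],
    [[0,8,-13],0]
  ]
}}

```text
t: 25.92
eef_pos: [0.4626, 0.1382, 0.2796]
tool_rot: [-0.001, -0.696, 0.718, -0.003]
contact_force: [0.5, 0.5, -1.0]
gripper_width: 0.802
```

```bash
python3 st.py
python3 - <<'E'
from h import *
c=get_calibration("wrist");im=read_camera("wrist");save("w6",im);
for z in(.15,.155): print(z,np.round(fit(c,im,(.5446,.134),(.0232,.0135),(z,z)),4)[:1])
E
```

```text
{'t': 25.925, 'q': [-0.297, 0.1329, -0.1389, 1.957, 0.0285, 1.0524, -2.0508], 'eef_pos': [0.4626, 0.1382, 0.2796], 'contact_force': [0.5084, 0.5033, -1.0382], 'torque': [-0.0544, 0.0141, -0.0174]}
yaw -91.8 tilt [ 0.0034 -0.0055 -1.    ] to stud cm [ 0.16 -8.21  0.03]
0.15 [[5.263137e+02 5.446000e-01 1.355000e-01]]
0.155 [[5.131472e+02 5.441000e-01 1.355000e-01]]
```

View pics/w6.png

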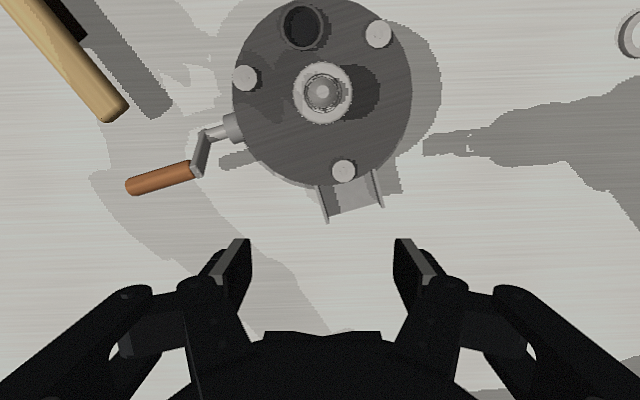

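The nut sits square and concentric on the stud at (92, 322), and the gripper is clear. I'm handing in.

```bash
python3 -c "
from station import bot
print(bot.hand_in())"
```

```text
the job is handed in; nothing more can be done
None
```

I set the ring nut on the stud and screwed it clockwise about 315° until it stiffened. I then regripped and turned it about another quarter turn (85° from the regrip), let go, lifted clear and handed in at about 26 s. No verdict was reported.

**First stiffening:** the vertical force rose from 4.0 to 7.8 N, the descent lagged by about 0.6 mm, and the turning torque reached about -0.10 N m.

**Final load:** I estimate about 16 N on the plate, worked out from the 2.6 mm the tool came down after the regrip. It was not measured directly. In the first 30° after the regrip the nut came down only 0.6 mm, where the thread should give 1.5 mm. After that it followed more closely. The load could therefore be a newton or two off, still inside 13 to 21.5 N.

**Last checks:** the final picture shows the nut square and centred on the stud, within about 1.5 mm of my earlier stud measurement. The gripper is open and touching nothing, with the force reading near zero. I took no final whole-table picture of the other things, but the arm never worked close to them.

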